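# Free a locked sample tray with the release pin

## Robot

A 6-joint arm with a two-finger parallel gripper is mounted at the origin on the work surface. World frame = base frame: x ahead of the robot, y to its left, z up, the work surface at z = 0. Lengths are in m, angles in degrees, forces in N, time in s.
With the tool pointing down it reaches from about 0.25 to 0.725 m from the base axis. Payload 9.7 kg.
Tool frame: the origin (TCP) lies on the centre line of the jaws, within the pads' length; the fingertips stand 19 mm ahead of it and the grasp point (between the pads) is the TCP; z points along the fingers, y is the direction in which the jaws open and shut (so a half turn about z gives the same grasp; the last joint's range is limited). The gripper opens to 85 mm and grips with 20 to 120 N. Pads are 22 mm wide; open, the fingers measure 114 mm over their backs; the gripper's body (76 mm by 85 mm) begins 54 mm behind the grasp point. The pads swing forward as they close: fully open they stand 13 mm farther back than shut.
Start: joints at [75.917, 4.979, 10.078, 95.1, 0, 90], TCP at [0.134, 0.533, 0.25] pointing down, gripper open.
Joint ranges: [-179.16, 179.16], [-48.56, 103.87], [-65.8, 70.77], [-126.05, 130.52], [-82.76, 87.17], [-180, 180]. Speed limits (degrees/s): [127.2, 127.2, 147.25, 180, 180, 180].

## Interface

Orientations are given as [roll, pitch, yaw] about the fixed x, y, z axes, in that order (R = Rz(yaw) Ry(pitch) Rx(roll)).
In Python, from workcell import bot gives the robot as it stands.
- The arm moves only by the tool servo_tool, never from a script. Its argument "motion" is a list that holds one entry, the list of rows, each a list of 6 numbers: the shift along the tool's x, y, z in mm, then the turn, a rotation vector about the tool's x, y, z in rad. A call has 1 to 5 rows; each row shifts and turns the commanded pose from where the row before left it, along the tool's axes as they then stand; what a row does not reach is not made up. A row lasts 1/10 s, in which the tool goes at most 50 mm and 8.59 degrees, less where a joint would pass 70% of its speed; a pose out of reach is approached as far as the arm can. A call is refused whole if a number of a shift passes 50 or a number of a turn 0.15, either way. A call with a gripper value outside its range is refused whole. "gripper" is the finger opening in mm, from 0 to 85.4, set as the call begins (left out, the last holds). The fingers move at their own pace and stop on an object; "newtons" is the grip in N (left out, the last holds). Time passes only in rows, so rows that do not move let the fingers close. It gives the time, the measured TCP pose, the force and the opening at its end, in the units of the state.
- bot.get_obs(): the state, without advancing time (a new reading comes with each control period).
- bot.camera(name): name is "scene" or "top" or "wrist"; returns a dict with "color" (384x512x3 uint8, red, green, blue), "fx", "fy", "cx", "cy" (pixels), "k1" (the pictures are not rectified: a ray, as slopes to the right and down, at radius r is drawn at 1 + k1 r^2 times it, then the intrinsics apply), "R" (3x3) and "t" (3): a world point X has camera coordinates R X + t. Camera axes: x right, y down, z forward; pixel columns grow to the right and rows downward; lengths in m; the calibration is good to about 2 mm. A picture is of the moment at which its call begins. There is no depth.
- bot.job_done(): hands the job in, once; it reports no verdict.
Trained networks look in a picture, given as the dict that the camera call returned (one of the last four; its "shot" number tells which), for a name from the list of things; names that differ only in an ending like _2 or _b are one class to them, and where a whole thing is asked for, a point or a joint stands for the part that bears it (a point fixed in the world has none). Each returns a list of dicts, best first, with "confidence" (0 to 1); they miss things now and then, are a little off and sometimes report something else, mostly with a low value. They report only what shows in the picture. A call takes as long as a camera call.
- bot.look_for(picture, label): "rect" ([left, top, width, height] in pixels, round what is visible of it).
The state is a dict: "time": time; "q": joint angles; "qd": joint speeds; "joint_efforts": joint torques, N m; "ee_pos": TCP position; "tcp_rot": TCP orientation; "wrist_force": force on the tool from outside, world axes, zero at the start; "torque": the same for the moment, N m; "opening": finger opening in m.
Only numpy, scipy, OpenCV 4.12 (cv2) and the standard library are available. Lean on these libraries where they do the work, as an engineer would, in place of code of your own. Each camera call takes 0.05 s, during which the arm holds its last target.

## Task

The sample reader has locked its tray shut with a sample jar inside. Take the orange-handled release pin from its blue stand, reach straight down with it through the small green-ringed hole in the reader's top and gently press the hidden spring catch until it lets go; do not press hard against its end stop, and keep it held down until the tray has slid more than half-way out by itself. Then put the pin back upright and fully home in its stand and let go, leaving the jar standing in the open tray and the other things on the bench undisturbed.

Things in the scene. Friction and masses are not known exactly. Their poses are not given: they have to be found in the camera images.
- pin_grip (a point): Release pin, loose, upright in its stand at the start, about 60 g. Point: centre of its orange handle, a square bar 16 x 16 mm, 46 mm long; z up along the pin, x and y square to the handle's flats. Below it a dark disc 26 mm across (23 to 29 mm below this point), on which fingertips can bear when pushing, then a steel shaft 6 mm across, 75 mm long, with bevelled end.
- pin_tip (a point): Lower end of the pin's shaft, 104 mm below the handle's centre, on the pin's axis.
- stand_mouth (a point): Blue stand, a fixed block 60 x 60 mm, 85 mm high, with one upright bore 10 mm across, 80 mm deep, its mouth widened by a 4 mm bevel. Point: centre of the bore's mouth on the top face; z up. With the pin fully home its disc rests on the top and the handle's centre is 29 mm above this point.
- reader: White sample reader, fixed box 240 mm deep (x), 200 mm wide, 120 mm high; origin: centre of its underside; -x is its front, where the tray comes out. More than 25 N between the pin and the reader or its catch damages it.
- hole (a point): Centre of the mouth of the green-ringed access hole, on the reader's flat top, 30 mm behind its centre; z up. 9 mm across, 1.5 mm bevel, panel 8 mm thick. Under it the hidden catch: a flat pad at unknown depth, 16 to 44 mm below the mouth. Spring: about 3 N at first touch, 0.6 N more per mm. It lets go after about 7 mm (8 N); hard stop after 10 mm (10 N).
- tray (a joint): How far the tray has come out, m: 0 locked shut, 0.060 fully open. Once let go, a damped spring pushes it out at about 25 mm/s, slowing down (45 mm out after about 2.5 s). If the catch is let up before the tray is 20 mm out, a safety tooth catches the tray again within that stretch; pressing the catch again frees it.
- tray_floor (a point): Centre of the tray's floor (upper face), moves with the tray; z up, -x is the way out. The tray's front is a white panel 130 mm wide, 68 mm high with a green strip; a low rim round the centre keeps the jar in place.
- sample_mid (a point): Amber sample jar with white cap, 42 mm across and 42 mm high, loose, 80 g; it stands in the middle of the tray, hidden until the tray comes out. This point is its centre; z up.
- amber: Bystander: amber bottle, 66 mm across, 130 mm high; origin at the centre of its underside.
- beaker: Bystander: glass beaker, 64 mm across, 80 mm high; origin at the centre of its underside.
- jar: Bystander: white jar with green cap, 60 mm across, 60 mm high; origin at the centre of its underside.
- spatula: Bystander: spatula lying flat, 200 mm long; origin under its middle.

How it is judged:
By the outcome, as a careful person would: the job done as asked, in the order asked, and still so for the second after the job is handed in, with the robot touching nothing.
It also fails if it takes over 72 s, if anything falls off the work surface, if the arm or the gripper's body presses on something with over 40 N, if the wrist force passes 120 N, or if a joint passes its speed limit or range.

## Working session

There is one attempt and no reset: what is moved stays moved. The work goes in short steps, Python scripts to look and compute and a tool call to move; the robot and the scene stay as the last step left them, time stands still between calls to the robot, and variables do not carry over. Pictures are saved under pics/ and viewed, and the job is handed in when it is done.

Besides the shell and the picture viewer there is one more tool, called after "Emit:" by a JSON object that holds its "api" and its "payload". servo_tool: Moves the arm, as the interface text tells. Its arguments: {"type":"object","properties":{"motion":{"type":"array","items":{"type":"array","items":{"type":"array","items":{"type":"number"}}}},"gripper":{"type":"number"},"newtons":{"type":"number"}},"required":["motion"]}

```bash
ls; mkdir -p pics
cat > h.py <<'E'
import numpy as np,cv2
from workcell import bot
def save(p,n): cv2.imwrite(f'pics/{n}.png',cv2.cvtColor(p['color'],cv2.COLOR_RGB2BGR))
def ray(p,u,v):
    xd=(u-p['cx'])/p['fx'];yd=(v-p['cy'])/p['fy'];x,y=xd,yd
    for _ in range(30):
        f=1+p['k1']*(x*x+y*y);x,y=xd/f,yd/f
    R=np.array(p['R']);t=np.array(p['t']);return -R.T@t,R.T@np.array([x,y,1])
def onz(p,u,v,z):
    o,d=ray(p,u,v);return o+d*(z-o[2])/d[2]
def proj(p,X):
    c=np.array(p['R'])@np.asarray(X,float)+np.array(p['t']);x,y=c[:2]/c[2];f=1+p['k1']*(x*x+y*y)
    return np.array([p['fx']*x*f+p['cx'],p['fy']*y*f+p['cy']])
def tri(obs):
    A=np.zeros((3,3));b=np.zeros(3);rs=[]
    for p,u,v in obs:
        o,d=ray(p,u,v);d=d/np.linalg.norm(d);M=np.eye(3)-np.outer(d,d);A+=M;b+=M@o;rs.append((M,o))
    X=np.linalg.solve(A,b);return X,[float(np.linalg.norm(M@(X-o))) for M,o in rs]
E
python3 - <<'E'
from h import *
import pickle
np.set_printoptions(precision=4,suppress=True)
d={}
for n in ['scene','top','wrist']:
    p=bot.camera(n);d[n]=p;save(p,n+'0')
    print(n,p['fx'],p['k1'],-np.array(p['R']).T@p['t'])
    for l in ['pin_grip','stand_mouth','hole','reader','tray','amber','beaker','jar','spatula']:
        try:r=bot.look_for(p,l)
        except Exception as e:r=e
        print(l,[(np.round(x['rect'],1),round(x['confidence'],2)) for x in r[:2]] if isinstance(r,list) else r)
pickle.dump(d,open('d0.pkl','wb'))
print(bot.get_obs())
E
```

```text
pics
scene 379.756403748971 -0.034392277264044764 [ 0.9196 -0.7826  0.8012]
pin_grip [(array([170. , 238.2,  12.4,  20.4]), 0.56)]
stand_mouth [(array([158.3, 245.5,  32.9,  43.8]), 0.8)]
hole [(array([228.9, 168.6, 112.7, 108.5]), 0.91)]
reader [(array([228.3, 174.7, 109.1, 103.5]), 0.62)]
tray []
amber [(array([282.5, 131.9,  21.1,  33.8]), 0.93)]
beaker [(array([159.3, 307.1,  29.4,  44.1]), 0.7), (array([229.3, 174.2, 106. , 102.8]), 0.4)]
jar [(array([322.4, 134.8,  15.6,  17. ]), 0.7)]
spatula [(array([261.7, 122.7,  19.7,  24.1]), 0.57)]
top 491.0135863178262 -0.11661328295818904 [0.2068 0.0044 1.4757]
pin_grip [(array([366.1, 207.2,  10.2,   8.7]), 0.52)]
stand_mouth [(array([351.3, 201.1,  29.6,  28.7]), 0.93)]
hole [(array([244.9, 182.5,  46.2,  15. ]), 0.65), (array([238.3, 101.1,  85.4, 102.2]), 0.58)]
reader [(array([102.4, 147.1,  23.4,  19.2]), 0.68), (array([401.6, 172.3,  32.7,  27. ]), 0.62)]
tray [(array([248.7, 182.6,  44.6,  17.4]), 0.46)]
amber [(array([136.8, 173.6,  26.6,  26.3]), 0.64)]
beaker [(array([400.9, 172.3,  28.1,  25.3]), 0.9)]
jar [(array([105.9, 147.1,  23.4,  20.1]), 0.83)]
spatula [(array([ 74.9, 216.5,  60. ,  46.5]), 0.89)]
wrist 320.40823737062414 -0.04744357617346403 [0.062  0.5511 0.3733]
pin_grip []
stand_mouth []
hole []
reader []
tray [(array([211.3, 254.2,  99.7,  89.1]), 0.28)]
amber []
beaker []
jar []
spatula [(array([212.3, 254.7,  96.2,  88.7]), 0.82)]
{'time': 1.5, 'q': array([75.9168,  4.9792, 10.0783, 95.0986,  0.0008, 90.0005]), 'qd': array([ 0.0229,  0.0489,  0.1765,  0.0485, -0.0215,  0.0311]), 'joint_efforts': array([  0.0012, -52.0096,  46.4858,   0.0016,  -0.    ,   0.    ]), 'ee_pos': array([0.1338, 0.5335, 0.2503]), 'tcp_rot': array([179.9994,  -0.0008, 165.9163]), 'wrist_force': array([ 0.2765, -0.2097, -0.0707]), 'torque': array([-0.0174,  0.0199, -0.0315]), 'opening': 0.08497260876499566}
```

View pics/scene0.png

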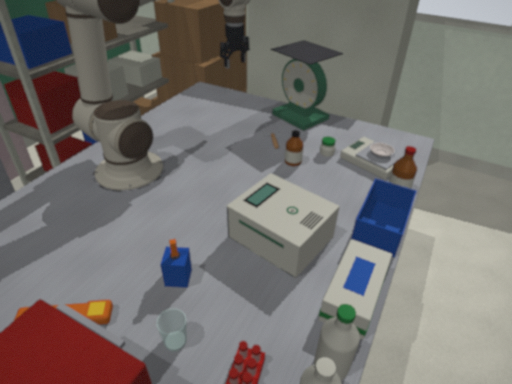

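View pics/top0.png

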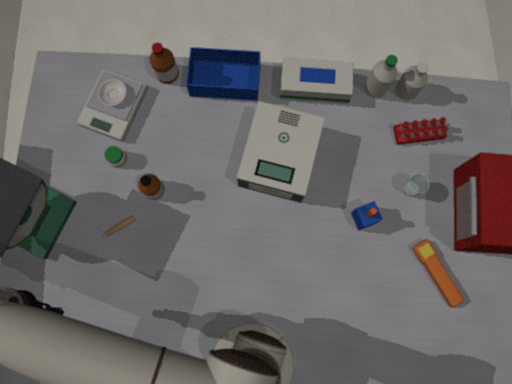

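View pics/wrist0.png

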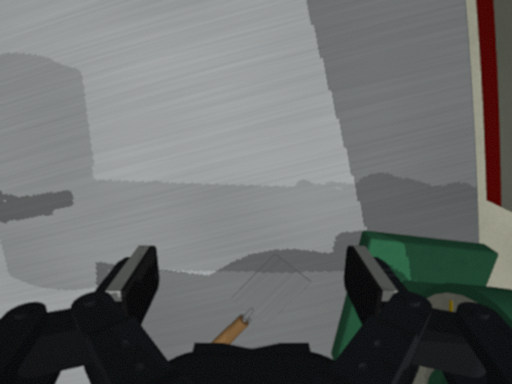

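Run:
```python
from h import *
import pickle
d=pickle.load(open('d0.pkl','rb'))
p=d['top']['color'];a=cv2.resize(p[90:240,220:420],None,fx=4,fy=4,interpolation=cv2.INTER_CUBIC)
cv2.imwrite('pics/topc.png',a[:,:,::-1])
p=d['scene']['color'];a=cv2.resize(p[160:300,150:350],None,fx=4,fy=4,interpolation=cv2.INTER_CUBIC)
cv2.imwrite('pics/scenec.png',a[:,:,::-1])
```

```text
(no output)
```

View pics/topc.png

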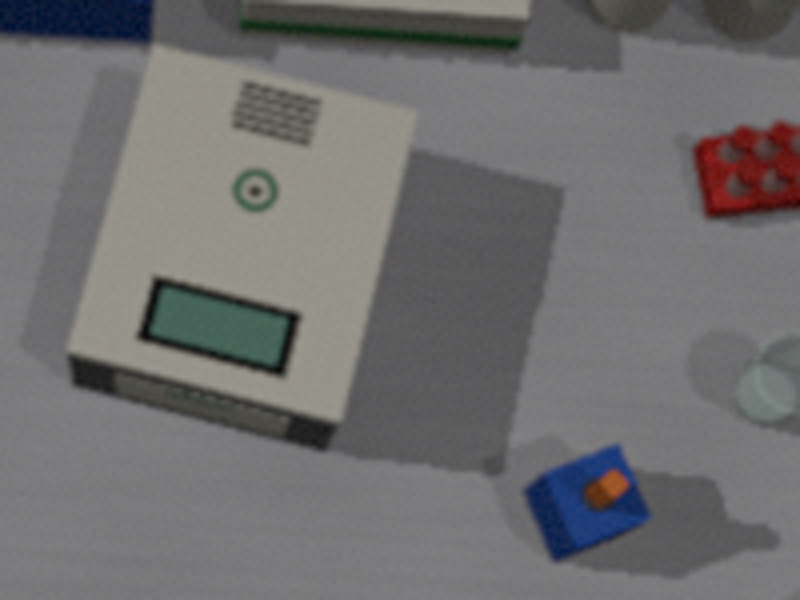

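View pics/scenec.png

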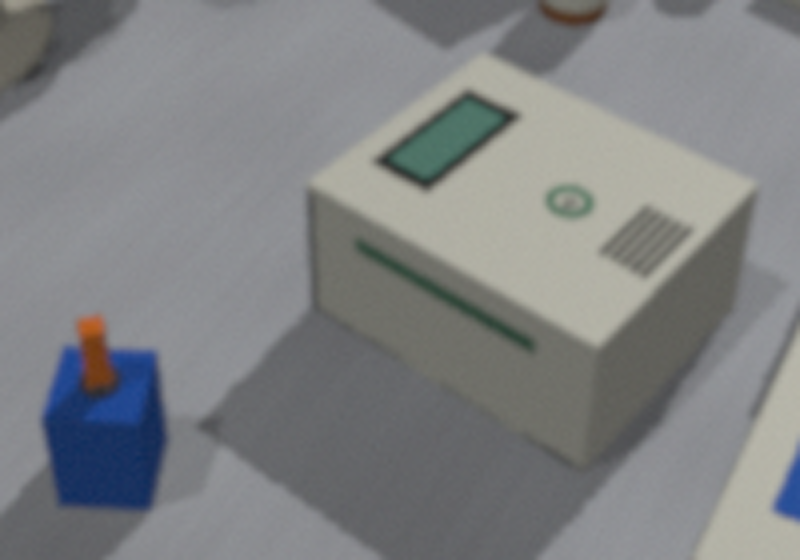

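Run:
```python
from h import *
import pickle
np.set_printoptions(precision=4,suppress=True)
d=pickle.load(open('d0.pkl','rb'));T=d['top'];S=d['scene']
t=lambda u,v:(T,220+(u-1.5)/4,90+(v-1.5)/4)
s=lambda u,v:(S,150+(u-1.5)/4,160+(v-1.5)/4)
print('hole',tri([t(255,190),s(570,203)]),onz(*t(255,190),.12),onz(*s(570,203),.12))
for n,a,b in [('FL',(70,355),(310,187)),('FR',(345,422),(597,348)),('BR',(415,110),(757,187)),('BL',(152,45),(487,55))]:
    print(n,tri([t(*a),s(*b)]),onz(*t(*a),.12),onz(*s(*b),.12))
print('handle top',tri([t(615,484),s(92,322)]))
for a in [(527,490),(617,445),(650,517),(558,560)]: print('st',onz(*t(*a),.085))
print('pinbase', onz(*t(597,497),.091),onz(*s(98,390),.091))
```

```text
hole (array([ 0.6528, -0.0462,  0.1203]), [0.00013711234682461173, 0.00013711234682465276]) [ 0.653  -0.0462  0.12  ] [ 0.6526 -0.046   0.12  ]
FL (array([0.4825, 0.03  , 0.0365]), [0.07666204817342133, 0.07666204817342122]) [0.5215 0.0776 0.12  ] [ 0.4901 -0.1179  0.12  ]
FR (array([ 0.6015, -0.0914, -0.0152]), [0.09475500655824398, 0.09475500655824409]) [ 0.4868 -0.1194  0.12  ] [ 0.721  -0.1608  0.12  ]
BR (array([ 0.7385, -0.1271,  0.2194]), [0.054778152446562346, 0.05477815244656225]) [ 0.7229 -0.1595  0.12  ] [0.7591 0.0325 0.12  ]
BL (array([ 0.6429, -0.0107,  0.2491]), [0.07310081093904243, 0.07310081093904247]) [0.7594 0.0358 0.12  ] [0.5275 0.0805 0.12  ]
handle top (array([ 0.4527, -0.3071,  0.1396]), [0.0007978764981415724, 0.0007978764981415762])
st [ 0.4533 -0.2565  0.085 ]
st [ 0.4909 -0.3212  0.085 ]
st [ 0.4397 -0.3466  0.085 ]
st [ 0.4041 -0.2805  0.085 ]
pinbase [ 0.4506 -0.3062  0.091 ] [ 0.458  -0.3159  0.091 ]
```

```bash
cat > plan.py <<'E'
from h import *
from scipy.spatial.transform import Rotation as Ro
import math,json
def plan(P,yaw,n,P0=None,R0=None,rp=(180,0),dec=1):
    o=bot.get_obs()
    P0=np.array(o['ee_pos']) if P0 is None else np.array(P0); R0=Ro.from_euler('xyz',o['tcp_rot'],degrees=True) if R0 is None else R0
    R1=Ro.from_euler('xyz',[rp[0],rp[1],yaw],degrees=True)
    rv=(R0.inv()*R1).as_rotvec()
    rows=[];p=P0.copy();R=R0
    for k in range(n):
        q=P0+(np.array(P)-P0)*(k+1)/n
        s=R.inv().apply(q-p)*1000
        row=[round(float(x),dec) for x in s]+[round(float(x),4) for x in rv/n]
        rows.append(row)
        p=p+R.apply(np.array(row[:3])/1000);R=R*Ro.from_rotvec(row[3:])
    print(round(o['time'],2),np.round(np.array(o['ee_pos'])*1000,1),np.round(o['tcp_rot'],2))
    for i in range(0,n,5): print(json.dumps(rows[i:i+5]))
E
python3 - <<'E'
from plan import *
plan([.4527,-.307,.26],56,22,dec=0)
E
```

```text
1.5 [133.8 533.5 250.3] [180.    -0.   165.92]
[[-23.0, -34.0, -0.0, -0.0, -0.0, 0.0872], [-26.0, -31.0, -1.0, -0.0, -0.0, 0.0872], [-29.0, -29.0, -0.0, -0.0, -0.0, 0.0872], [-32.0, -26.0, -1.0, -0.0, -0.0, 0.0872], [-33.0, -24.0, -0.0, -0.0, -0.0, 0.0872]]
[[-35.0, -20.0, -1.0, -0.0, -0.0, 0.0872], [-37.0, -18.0, -0.0, -0.0, -0.0, 0.0872], [-39.0, -14.0, -1.0, -0.0, -0.0, 0.0872], [-39.0, -10.0, 0.0, -0.0, -0.0, 0.0872], [-40.0, -8.0, -0.0, -0.0, -0.0, 0.0872]]
[[-41.0, -3.0, -1.0, -0.0, -0.0, 0.0872], [-41.0, -0.0, -0.0, -0.0, -0.0, 0.0872], [-41.0, 3.0, -1.0, -0.0, -0.0, 0.0872], [-40.0, 7.0, -0.0, -0.0, -0.0, 0.0872], [-39.0, 10.0, -1.0, -0.0, -0.0, 0.0872]]
[[-39.0, 14.0, -0.0, -0.0, -0.0, 0.0872], [-37.0, 17.0, -1.0, -0.0, -0.0, 0.0872], [-35.0, 21.0, 0.0, -0.0, -0.0, 0.0872], [-34.0, 23.0, -0.0, -0.0, -0.0, 0.0872], [-31.0, 26.0, -1.0, -0.0, -0.0, 0.0872]]
[[-29.0, 29.0, -0.0, -0.0, -0.0, 0.0872], [-27.0, 31.0, -1.0, -0.0, -0.0, 0.0872]]
```

Emit:
{"api": "servo_tool", "payload": {"motion": [[[-23,-34,0,0,0,0.0872],[-26,-31,-1,0,0,0.0872],[-29,-29,0,0,0,0.0872],[-32,-26,-1,0,0,0.0872],[-33,-24,0,0,0,0.0872]]]}}

```text
time: 2.0
ee_pos: [0.2064, 0.3407, 0.2524]
tcp_rot: [180.0, 0.0, 140.8]
wrist_force: [0.1, -0.6, -0.2]
opening: 0.0852
```

Emit:
{"api": "servo_tool", "payload": {"motion": [[[-35,-20,-1,0,0,0.0872],[-37,-18,0,0,0,0.0872],[-39,-14,-1,0,0,0.0872],[-39,-10,0,0,0,0.0872],[-40,-8,0,0,0,0.0872]]]}}

```text
time: 2.5
ee_pos: [0.2785, 0.15, 0.2545]
tcp_rot: [179.9, -0.0, 115.8]
wrist_force: [1.1, -0.4, -0.0]
opening: 0.0852
```

Emit:
{"api": "servo_tool", "payload": {"motion": [[[-41,-3,-1,0,0,0.0872],[-41,0,0,0,0,0.0872],[-41,3,-1,0,0,0.0872],[-40,7,0,0,0,0.0872],[-39,10,-1,0,0,0.0872]]]}}

```text
time: 3.0
ee_pos: [0.351, -0.0412, 0.2575]
tcp_rot: [179.9, 0.0, 90.7]
wrist_force: [1.3, 1.6, -0.3]
opening: 0.0854
```

Emit:
{"api": "servo_tool", "payload": {"motion": [[[-39,14,0,0,0,0.0872],[-37,17,-1,0,0,0.0872],[-35,21,0,0,0,0.0872],[-34,23,0,0,0,0.0872],[-31,26,-1,0,0,0.0872]]]}}

```text
time: 3.5
ee_pos: [0.4239, -0.2323, 0.2593]
tcp_rot: [180.0, -0.0, 65.8]
wrist_force: [0.4, 0.8, 0.5]
opening: 0.0854
```

Emit:
{"api": "servo_tool", "payload": {"motion": [[[-29,29,0,0,0,0.0872],[-27,31,-1,0,0,0.0872],[0,0,0,0,0,0]]]}}

```text
time: 3.8
ee_pos: [0.4532, -0.3109, 0.2581]
tcp_rot: [-179.9, 0.0, 55.7]
wrist_force: [-0.2, 1.2, -1.6]
opening: 0.0854
```

Run:
```python
from h import *
import pickle
p=bot.camera('wrist');save(p,'w1');q=bot.camera('scene');t=bot.camera('top')
for l in ['pin_grip','stand_mouth']: print([bot.look_for(x,l)[:1] for x in (p,q,t)])
pickle.dump((p,q,t),open('d1.pkl','wb'));o=bot.get_obs();print(o['time'],o['ee_pos'],o['tcp_rot'],o['q'],o['wrist_force'])
print(proj(p,[.4527,-.3071,.137]),proj(p,o['ee_pos']))
```

```text
[[{'rect': [236.4, 157.1, 29.7, 40.5], 'confidence': 0.67}], [{'rect': [170.9, 239.4, 8.9, 19.8], 'confidence': 0.6}], []]
[[{'rect': [208.7, 122.4, 88.3, 89.0], 'confidence': 0.85}], [{'rect': [162.2, 247.5, 30.1, 40.2], 'confidence': 0.62}], [{'rect': [349.9, 202.7, 20.7, 18.3], 'confidence': 0.46}]]
4.25 [ 0.45240039 -0.30664412  0.26088013] [ 1.79942480e+02 -6.08508878e-04  5.60626616e+01] [-3.41304296e+01  4.69081771e+00  1.09544179e+01  9.62060829e+01
  8.02350370e-04  8.98069096e+01] [ 0.08342327  0.18087477 -0.29157008]
[247.41526727 186.12114567] [242.33898253 267.62640605]
```

View pics/w1.png

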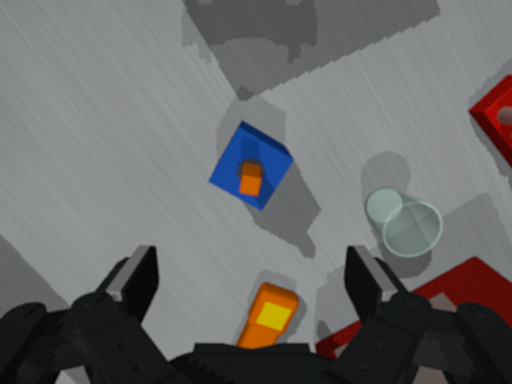

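Run:
```python
from h import *
import pickle
p=pickle.load(open('d1.pkl','rb'))[0]
c=p['color'][110:220,195:305];cv2.imwrite('pics/w1c.png',cv2.resize(c,None,fx=5,fy=5,interpolation=cv2.INTER_CUBIC)[:,:,::-1])
```

```text
(no output)
```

View pics/w1c.png

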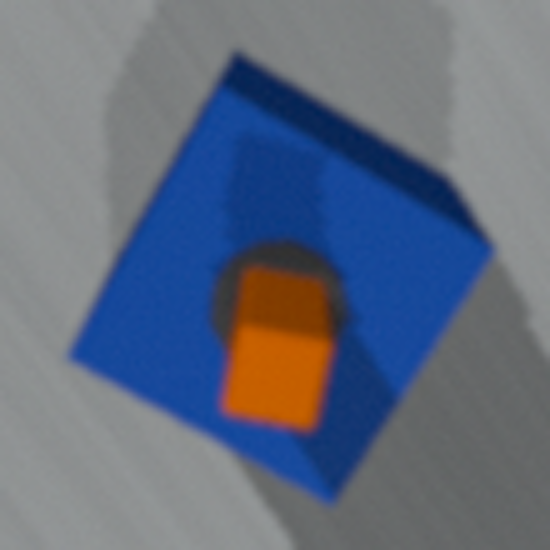

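Run:
```python
from h import *
import pickle
np.set_printoptions(precision=4,suppress=True)
p,q,t=pickle.load(open('d1.pkl','rb'))
f=lambda u,v:(195+(u-2)/5,110+(v-2)/5)
def quad(L,z):
    X=np.array([onz(p,*f(*a),z) for a in L]);print(X.mean(0),[round(float(np.linalg.norm(X[i]-X[i-1])),4) for i in range(4)],[round(float(np.degrees(np.arctan2(*(X[(i+1)%4]-X[i])[1::-1])))%90,1) for i in range(4)])
quad([(230,90),(495,248),(335,503),(72,355)],.085)
quad([(238,322),(335,338),(320,430),(222,415)],.137)
print(onz(p,*f(283,302),.091))
```

```text
[ 0.4554 -0.3083  0.085 ] [0.0589, 0.0576, 0.0591, 0.059] [25.1, 25.6, 24.9, 24.2]
[ 0.4552 -0.3076  0.137 ] [0.0155, 0.0155, 0.0154, 0.0159] [46.1, 47.3, 46.6, 45.8]
[ 0.4563 -0.307   0.091 ]
```

Run:
```python
from plan import *
plan([.4553,-.3078,.115],46.5,6,dec=1)
```

```text
4.25 [ 452.4 -306.6  260.9] [179.94  -0.    56.06]
[[0.1, 0.5, 24.3, 0.0002, -0.0, 0.0278], [0.1, 0.5, 24.3, 0.0002, -0.0, 0.0278], [0.2, 0.5, 24.3, 0.0002, -0.0, 0.0278], [0.1, 0.4, 24.4, 0.0002, -0.0, 0.0278], [0.2, 0.5, 24.3, 0.0002, -0.0, 0.0278]]
[[0.2, 0.5, 24.3, 0.0002, -0.0, 0.0278]]
```

Emit:
{"api": "servo_tool", "payload": {"motion": [[[0.4,1.5,15,0,0,0.083],[0.4,1.4,15,0,0,0.083],[0,0,30,0,0,0],[0,0,26,0,0,0],[0,0,0,0,0,0]]], "gripper": 50}}

```text
time: 4.75
ee_pos: [0.4539, -0.3072, 0.1711]
tcp_rot: [-179.7, 0.0, 46.5]
wrist_force: [0.9, -0.2, 0.4]
opening: 0.0503
```

Run:
```python
from plan import *
p=bot.camera('wrist');save(p,'w2')
o=bot.get_obs();print(o['q'][0],proj(p,[.4552,-.3078,.137]),o['opening'])
plan([.4553,-.3078,.115],46.5,4,dec=1)
```

```text
-34.08659202263708 [252.68742797 236.32617573] 0.05001891836623421
4.8 [ 454.6 -307.6  173.5] [-1.7986e+02  2.0000e-02  4.6520e+01]
[[0.1, 0.2, 14.6, -0.0006, 0.0001, 0.0001], [0.1, 0.2, 14.6, -0.0006, 0.0001, 0.0001], [0.1, 0.2, 14.7, -0.0006, 0.0001, 0.0001], [0.1, 0.2, 14.6, -0.0006, 0.0001, 0.0001]]
```

View pics/w2.png

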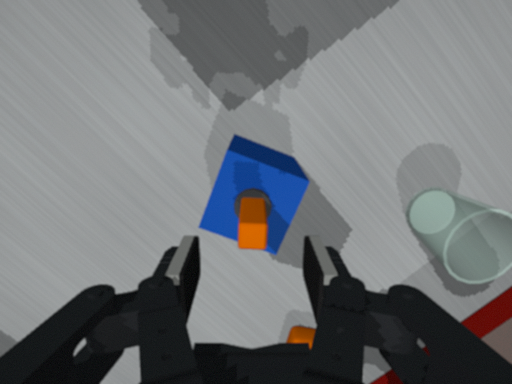

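Emit:
{"api": "servo_tool", "payload": {"motion": [[[0.2,0.2,20,0,0,0],[0.2,0.2,20,0,0,0],[0,0,12,0,0,0],[0,0,6,0,0,0],[0,0,0,0,0,0]]]}}

```text
time: 5.3
ee_pos: [0.4558, -0.3084, 0.1166]
tcp_rot: [-180.0, 0.0, 46.5]
wrist_force: [-0.1, 0.4, 0.3]
opening: 0.0501
```

Emit:
{"api": "servo_tool", "payload": {"motion": [[[0,0,0,0,0,0],[0,0,0,0,0,0],[0,0,0,0,0,0],[0,0,0,0,0,0],[0,0,0,0,0,0]]], "gripper": 5, "newtons": 60}}

```text
time: 5.8
ee_pos: [0.4562, -0.3086, 0.1174]
tcp_rot: [179.9, -0.0, 46.5]
wrist_force: [0.0, -1.0, 6.2]
opening: 0.0152
```

Run:
```python
from plan import *
p=bot.camera('wrist');save(p,'w3')
o=bot.get_obs();print(o['time'],o['ee_pos'],o['tcp_rot'],o['opening'],o['wrist_force'],o['torque'])
```

```text
5.85 [ 0.45616772 -0.308624    0.11733022] [ 1.79908454e+02 -1.70759769e-02  4.64913282e+01] 0.01538385556486166 [-0.64158196  1.12124776  6.14139803] [ 0.07532478  0.17924018 -0.00780194]
```

View pics/w3.png

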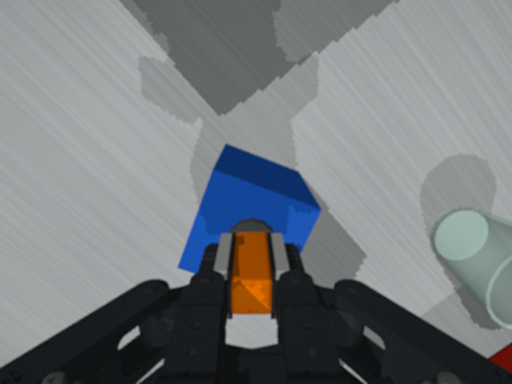

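Emit:
{"api": "servo_tool", "payload": {"motion": [[[0,0,-10,0,0,0],[0,0,-25,0,0,0],[0,0,-35,0,0,0],[0,0,-35,0,0,0],[0,0,-25,0,0,0]]]}}

```text
time: 6.35
ee_pos: [0.4558, -0.3085, 0.2492]
tcp_rot: [179.9, -0.0, 46.5]
wrist_force: [0.2, -0.0, -0.7]
opening: 0.0152
```

Emit:
{"api": "servo_tool", "payload": {"motion": [[[0,0,-15,0,0,0],[0,0,0,0,0,0],[0,0,0,0,0,0]]]}}

```text
time: 6.65
ee_pos: [0.4558, -0.3084, 0.2609]
tcp_rot: [-180.0, 0.0, 46.5]
wrist_force: [-0.1, -0.6, -1.2]
opening: 0.0153
```

Run:
```python
from plan import *
import pickle
p=bot.camera('wrist');save(p,'w4');q=bot.camera('scene');save(q,'s4');t=bot.camera('top')
o=bot.get_obs();print(o['time'],o['ee_pos'],o['tcp_rot'],o['opening'],o['wrist_force'],o['torque'])
pickle.dump((p,q,t,o),open('d4.pkl','wb'))
E=np.array(o['ee_pos']);
for z in (.003,-.026,-.1073): print([proj(x,E+[0,0,z]).round(1) for x in (p,q)])
cv2.imwrite('pics/w4c.png',cv2.resize(p['color'][190:330,180:330],None,fx=5,fy=4.2,interpolation=cv2.INTER_CUBIC)[:,:,::-1])
cv2.imwrite('pics/s4c.png',cv2.resize(q['color'][170:270,120:220],None,fx=6,fy=6,interpolation=cv2.INTER_CUBIC)[:,:,::-1])
plan([.653-.02,-.046,.26],86,10,dec=0)
```

```text
6.8 [ 0.4554869  -0.30815736  0.25999354] [-1.79885918e+02  1.81385045e-02  4.64901047e+01] 0.015087744572194285 [ 0.07133733 -0.41450691 -0.65674202] [-0.03220574  0.00563055 -0.00531791]
[array([248.6, 273.4]), array([166.4, 201.4])]
[array([249.1, 243.1]), array([168.1, 211.3])]
[array([249.8, 194.8]), array([172.3, 237. ])]
6.8 [ 455.5 -308.2  260. ] [-1.7989e+02  2.0000e-02  4.6490e+01]
[[31.0, -5.0, -0.0, -0.0002, -0.0, -0.069], [32.0, -3.0, -0.0, -0.0002, -0.0, -0.069], [31.0, -1.0, -0.0, -0.0002, -0.0, -0.069], [32.0, 1.0, -0.0, -0.0002, -0.0, -0.069], [31.0, 4.0, -0.0, -0.0002, -0.0, -0.069]]
[[32.0, 6.0, -0.0, -0.0002, -0.0, -0.069], [30.0, 7.0, -0.0, -0.0002, -0.0, -0.069], [30.0, 10.0, -0.0, -0.0002, -0.0, -0.069], [30.0, 12.0, 0.0, -0.0002, -0.0, -0.069], [28.0, 14.0, 0.0, -0.0002, -0.0, -0.069]]
```

View pics/w4.png

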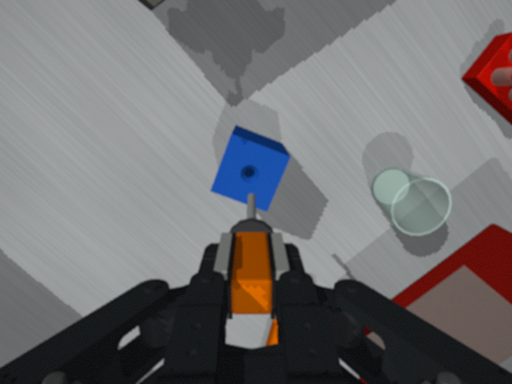

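View pics/s4c.png

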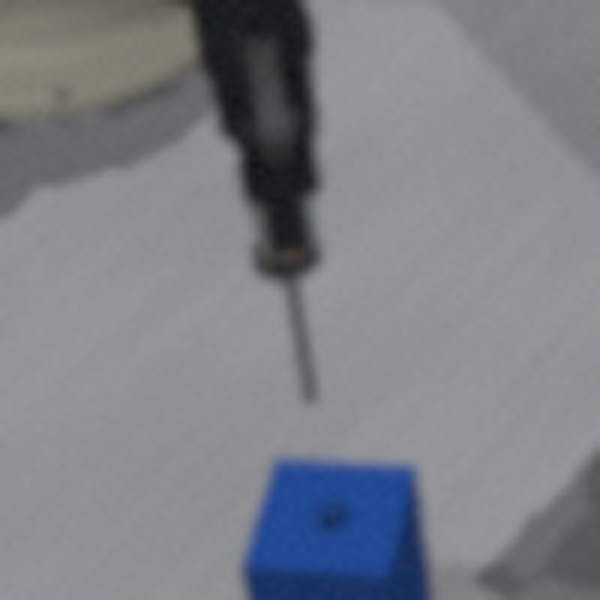

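Run:
```python
from plan import *
import pickle
p,q,t,o=pickle.load(open('d4.pkl','rb'))
cv2.imwrite('pics/w4c.png',cv2.resize(p['color'][150:250,200:300],None,fx=6,fy=6,interpolation=cv2.INTER_CUBIC)[:,:,::-1])
cv2.imwrite('pics/t4c.png',cv2.resize(t['color'][150:250,320:420],None,fx=6,fy=6,interpolation=cv2.INTER_CUBIC)[:,:,::-1])
```

```text
(no output)
```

View pics/w4c.png

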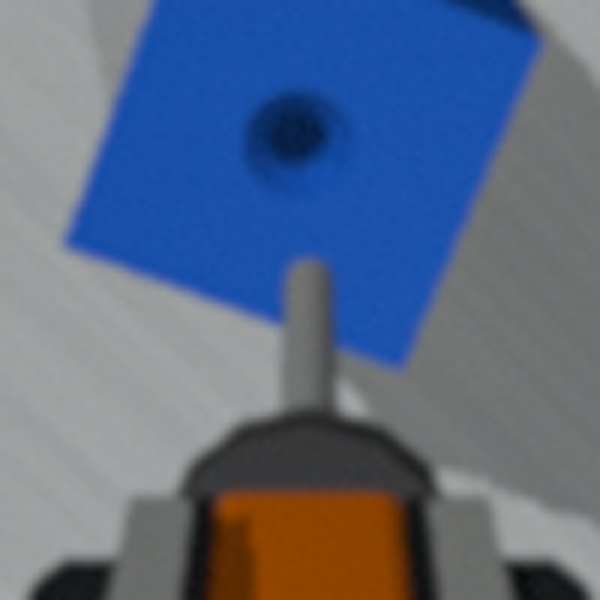

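View pics/t4c.png

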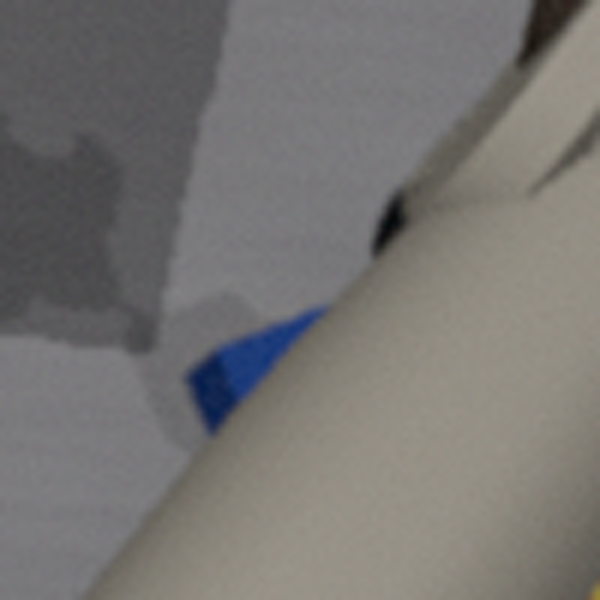

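Run:
```python
from plan import *
plan([.653,-.046,.255],46.5,10,dec=0)
```

```text
6.8 [ 455.5 -308.2  260. ] [-1.7989e+02  2.0000e-02  4.6490e+01]
[[33.0, -4.0, 0.0, -0.0002, 0.0, -0.0], [32.0, -3.0, 1.0, -0.0002, 0.0, -0.0], [33.0, -4.0, 0.0, -0.0002, 0.0, -0.0], [32.0, -4.0, 1.0, -0.0002, 0.0, -0.0], [33.0, -4.0, 0.0, -0.0002, 0.0, -0.0]]
[[33.0, -3.0, 1.0, -0.0002, 0.0, -0.0], [32.0, -4.0, 0.0, -0.0002, 0.0, -0.0], [33.0, -4.0, 1.0, -0.0002, 0.0, -0.0], [33.0, -4.0, 0.0, -0.0002, 0.0, -0.0], [32.0, -3.0, 1.0, -0.0002, 0.0, -0.0]]
```

Emit:
{"api": "servo_tool", "payload": {"motion": [[[33,-4,0,0,0,0],[32,-3,1,0,0,0],[33,-4,0,0,0,0],[32,-4,1,0,0,0],[33,-4,0,0,0,0]]]}}

```text
time: 7.3
ee_pos: [0.5545, -0.1759, 0.2582]
tcp_rot: [-179.9, 0.0, 46.5]
wrist_force: [1.4, -0.9, -0.8]
opening: 0.0153
```

Emit:
{"api": "servo_tool", "payload": {"motion": [[[33,-3,1,0,0,0],[32,-4,0,0,0,0],[33,-4,1,0,0,0],[33,-4,0,0,0,0],[32,-3,1,0,0,0]]]}}

```text
time: 7.8
ee_pos: [0.6538, -0.0452, 0.2553]
tcp_rot: [-179.9, 0.1, 46.5]
wrist_force: [0.4, 0.3, -1.4]
opening: 0.0154
```

Emit:
{"api": "servo_tool", "payload": {"motion": [[[0,0,10,0,0,0],[0,0,0,0,0,0],[0,0,0,0,0,0]]]}}

```text
time: 8.1
ee_pos: [0.6527, -0.047, 0.2456]
tcp_rot: [-179.9, 0.1, 46.5]
wrist_force: [-0.0, 0.0, -1.2]
opening: 0.0154
```

```bash
cat > look.py <<'E'
from plan import *
import pickle,sys
n=sys.argv[1]
np.set_printoptions(precision=4,suppress=True)
p=bot.camera('wrist');q=bot.camera('scene');o=bot.get_obs()
pickle.dump((p,q,o),open(f'd{n}.pkl','wb'))
E=np.array(o['ee_pos'])
R=lambda r:[int(r[0]),int(r[1])]
a=R(proj(p,E+[0,0,-.107]));b=R(proj(q,E+[0,0,-.107]))
ca=p['color'][a[1]-50:a[1]+50,a[0]-40:a[0]+40];cb=q['color'][b[1]-50:b[1]+50,b[0]-25:b[0]+25]
f=lambda c:cv2.resize(c,None,fx=6,fy=6,interpolation=cv2.INTER_CUBIC)
cv2.imwrite(f'pics/l{n}.png',np.hstack([f(ca),f(cb)])[:,:,::-1])
print('origins',a[0]-40,a[1]-50,'|',b[0]-25,b[1]-50,'(x6, second starts col 480)')
print(o['time'],E,o['tcp_rot'],o['opening'],o['wrist_force'])
E
python3 look.py 5
```

```text
origins 210 145 | 267 155 (x6, second starts col 480)
8.2 [ 0.6529 -0.0474  0.2467] [179.9893   0.0001  46.4244] 0.015140666380443544 [ 0.1373 -0.1338 -0.6248]
```

View pics/l5.png

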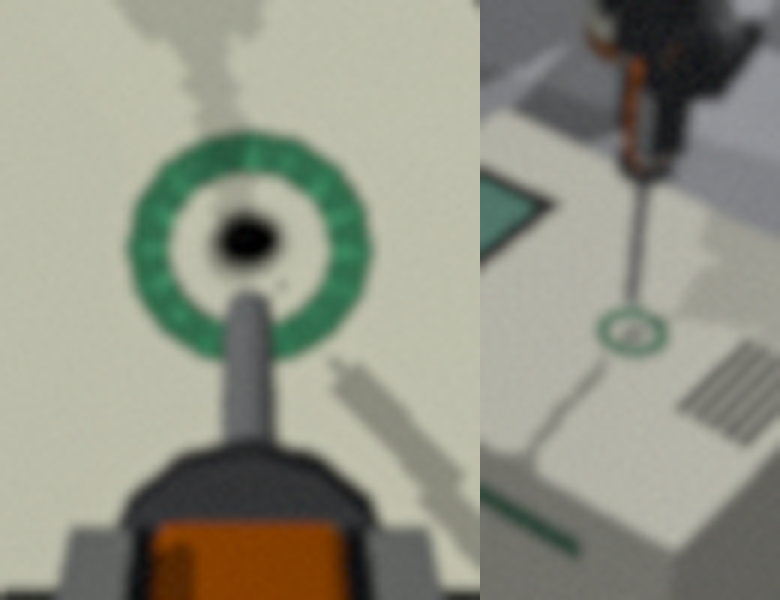

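Run:
```python
from plan import *
import pickle
np.set_printoptions(precision=4,suppress=True)
p,q,o=pickle.load(open('d5.pkl','rb'))
W=lambda u,v:(p,210+(u-2.5)/6,145+(v-2.5)/6)
S=lambda u,v:(q,267+(u-480-2.5)/6,155+(v-2.5)/6)
zt=o['ee_pos'][2]-.1073
print('w hole',onz(*W(250,246),.12),'tip',[onz(*W(248,v),zt) for v in (305,310,314)])
print('s hole',onz(*S(633,331),.12),'tip',[onz(*S(633,v),zt) for v in (300,303)])
print('tri',tri([W(250,246),S(633,331)]),tri([W(248,310),S(633,302)]))
y=np.radians(46.42);print('tool x',np.cos(y),np.sin(y))
```

```text
w hole [ 0.6546 -0.046   0.12  ] tip [array([ 0.653 , -0.0473,  0.1394]), array([ 0.6525, -0.0478,  0.1394]), array([ 0.6522, -0.0482,  0.1394])]
s hole [ 0.6514 -0.0437  0.12  ] tip [array([ 0.6506, -0.0454,  0.1394]), array([ 0.6514, -0.0473,  0.1394])]
tri (array([ 0.6536, -0.0458,  0.1219]), [0.0013375097086978046, 0.001337509708697763]) (array([ 0.6521, -0.0477,  0.1402]), [0.0005986222135904759, 0.0005986222135901604])
tool x 0.689366718060131 0.7244125399459924
```

Emit:
{"api": "servo_tool", "payload": {"motion": [[[2.4,-0.3,7,0,0,0],[0,0,7,0,0,0],[0,0,0,0,0,0],[0,0,0,0,0,0]]]}}

```text
time: 8.6
ee_pos: [0.6546, -0.0447, 0.232]
tcp_rot: [-180.0, 0.0, 46.5]
wrist_force: [1.0, 0.1, -1.2]
opening: 0.0151
```

```bash
python3 look.py 6
```

```text
origins 210 145 | 268 158 (x6, second starts col 480)
8.7 [ 0.6548 -0.0446  0.2325] [179.9907  -0.0069  46.4876] 0.015571226277097158 [-0.0945 -0.7887 -1.1894]
```

View pics/l6.png

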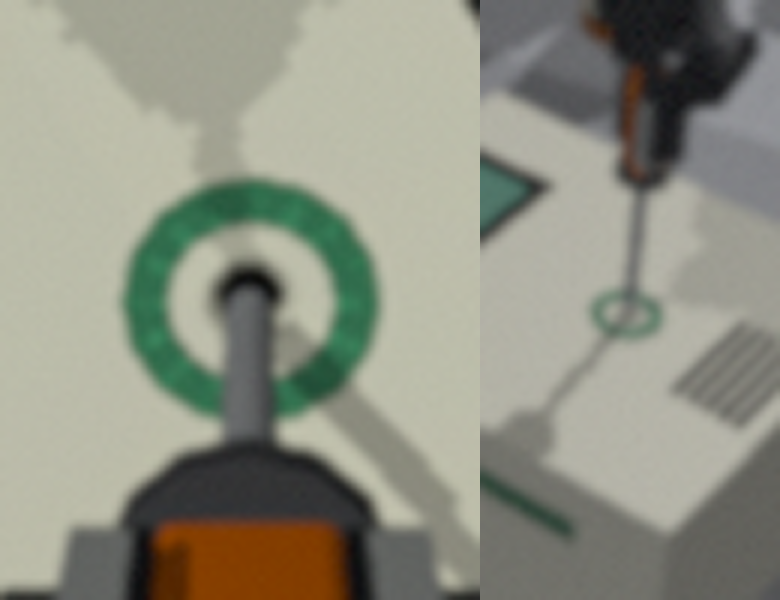

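Run:
```python
from plan import *
import pickle
np.set_printoptions(precision=4,suppress=True)
p,q,o=pickle.load(open('d6.pkl','rb'))
W=lambda u,v:(p,210+(u-2.5)/6,145+(v-2.5)/6)
S=lambda u,v:(q,268+(u-480-2.5)/6,158+(v-2.5)/6)
zt=o['ee_pos'][2]-.1073
print('w hole',onz(*W(252,299),.12),'tip',[onz(*W(248,v),zt) for v in (299,303,307)])
print('s hole',onz(*S(627,314),.12),'tip',[onz(*S(630,v),zt) for v in (303,306)])
E=np.array(o['ee_pos'])
for z in (zt,.12): print([(proj(p,[E[0],E[1],z])-[210,145])*6+2.5])
```

```text
w hole [ 0.6546 -0.046   0.12  ] tip [array([ 0.6554, -0.0445,  0.1252]), array([ 0.655 , -0.0448,  0.1252]), array([ 0.6547, -0.0452,  0.1252])]
s hole [ 0.6517 -0.0443  0.12  ] tip [array([ 0.6519, -0.0424,  0.1252]), array([ 0.6527, -0.0443,  0.1252])]
[array([245.5368, 302.712 ])]
[array([245.6403, 290.2688])]
```

Emit:
{"api": "servo_tool", "payload": {"motion": [[[-1,0.3,0,0,0,0],[0,0,3,0,0,0],[0,0,3,0,0,0],[0,0,2,0,0,0],[0,0,0,0,0,0]]]}}

```text
time: 9.2
ee_pos: [0.6542, -0.0454, 0.2237]
tcp_rot: [-180.0, 0.0, 46.5]
wrist_force: [0.6, 0.5, -1.1]
opening: 0.0154
```

```bash
python3 look.py 7
```

```text
origins 210 145 | 267 161 (x6, second starts col 480)
9.3 [ 0.6543 -0.0455  0.2242] [-179.9931    0.0057   46.4894] 0.015129444784340959 [-0.3175 -0.8879 -0.9837]
```

View pics/l7.png

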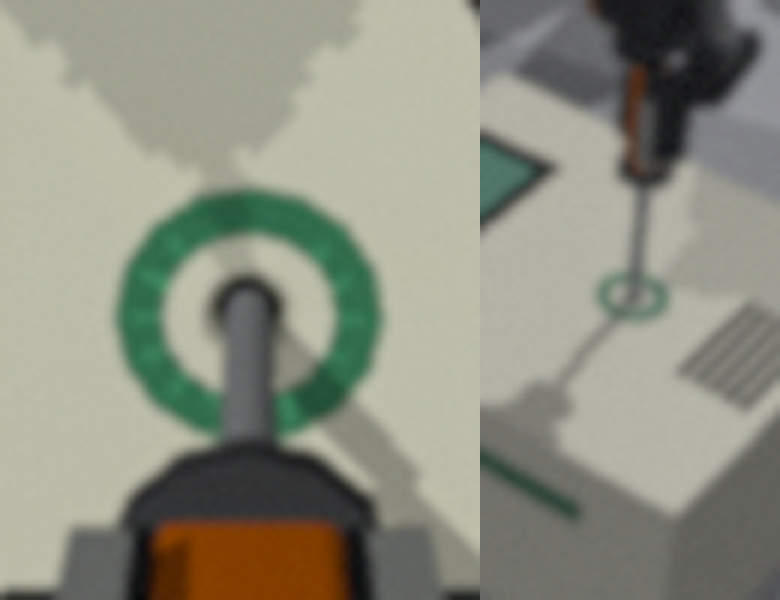

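Emit:
{"api": "servo_tool", "payload": {"motion": [[[0,0,2,0,0,0],[0,0,2,0,0,0],[0,0,2,0,0,0],[0,0,2,0,0,0],[0,0,0,0,0,0]]]}}

```text
time: 9.8
ee_pos: [0.6542, -0.0455, 0.2158]
tcp_rot: [-180.0, 0.0, 46.5]
wrist_force: [-0.5, -0.0, -1.2]
opening: 0.0151
```

Emit:
{"api": "servo_tool", "payload": {"motion": [[[0,0,2,0,0,0],[0,0,2,0,0,0],[0,0,1,0,0,0],[0,0,1,0,0,0],[0,0,0,0,0,0]]]}}

```text
time: 10.3
ee_pos: [0.6543, -0.0455, 0.2101]
tcp_rot: [-180.0, 0.0, 46.5]
wrist_force: [0.4, 1.0, 0.2]
opening: 0.0149
```

Emit:
{"api": "servo_tool", "payload": {"motion": [[[0,0,1,0,0,0],[0,0,1,0,0,0],[0,0,1,0,0,0],[0,0,1,0,0,0],[0,0,0,0,0,0]]]}}

```text
time: 10.8
ee_pos: [0.6543, -0.0455, 0.2061]
tcp_rot: [-180.0, 0.0, 46.5]
wrist_force: [-0.2, 0.7, -1.5]
opening: 0.015
```

Emit:
{"api": "servo_tool", "payload": {"motion": [[[0,0,1,0,0,0],[0,0,1,0,0,0],[0,0,1,0,0,0],[0,0,1,0,0,0],[0,0,0,0,0,0]]]}}

```text
time: 11.3
ee_pos: [0.6543, -0.0455, 0.2021]
tcp_rot: [-180.0, 0.0, 46.5]
wrist_force: [-0.2, -0.3, -0.4]
opening: 0.0155
```

Emit:
{"api": "servo_tool", "payload": {"motion": [[[0,0,1,0,0,0],[0,0,1,0,0,0],[0,0,1,0,0,0],[0,0,1,0,0,0],[0,0,0,0,0,0]]]}}

```text
time: 11.8
ee_pos: [0.6544, -0.0455, 0.1987]
tcp_rot: [180.0, -0.0, 46.5]
wrist_force: [0.5, -0.8, 1.3]
opening: 0.0155
```

Emit:
{"api": "servo_tool", "payload": {"motion": [[[0,0,1,0,0,0],[0,0,1,0,0,0],[0,0,0,0,0,0],[0,0,0,0,0,0]]]}}

```text
time: 12.2
ee_pos: [0.6545, -0.0455, 0.1969]
tcp_rot: [180.0, -0.0, 46.5]
wrist_force: [-0.5, 1.0, 5.3]
opening: 0.0149
```

```bash
python3 -c "
from h import *
for i in range(3):
    bot.camera('top');o=bot.get_obs();print(o['ee_pos'],o['wrist_force'],o['joint_efforts'])"
```

```text
[ 0.6545034  -0.04546646  0.19686715] [-0.48400799 -0.184434    6.17437329] [-4.78892913e-02 -6.43051672e+01  4.43854451e+01 -3.57067790e-01
 -2.52324028e-02 -3.84818659e-04]
[ 0.65451565 -0.04548092  0.19684331] [-1.32093838  1.07818643  5.39942849] [-5.06457710e-02 -6.42517161e+01  4.43665910e+01 -3.74518828e-01
 -2.69318215e-02 -3.93859546e-04]
[ 0.65451735 -0.04546677  0.19686242] [-0.79962208 -0.05314769  5.47379203] [-4.94074181e-02 -6.42450857e+01  4.43706787e+01 -3.77338668e-01
 -2.61229416e-02 -3.90021441e-04]
```

Emit:
{"api": "servo_tool", "payload": {"motion": [[[0,0,1,0,0,0],[0,0,1,0,0,0],[0,0,0,0,0,0],[0,0,0,0,0,0]]]}}

```text
time: 12.75
ee_pos: [0.6545, -0.0455, 0.195]
tcp_rot: [180.0, -0.0, 46.5]
wrist_force: [-1.2, 0.4, 5.5]
opening: 0.015
```

```bash
python3 -c "
from h import *
q=bot.camera('scene');save(q,'s8');f=[]
for i in range(4):
    bot.camera('top');o=bot.get_obs();f.append(np.r_[o['ee_pos'],o['wrist_force']])
print(np.mean(f,0).round(4))"
```

```text
[ 0.6545 -0.0455  0.1949 -0.7038 -0.1252  5.967 ]
```

View pics/s8.png

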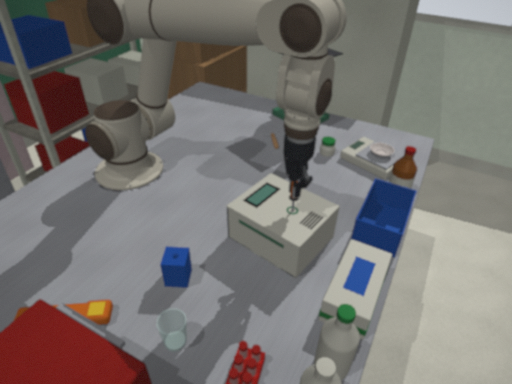

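Emit:
{"api": "servo_tool", "payload": {"motion": [[[0,0,0.5,0,0,0],[0,0,0.5,0,0,0],[0,0,0.5,0,0,0],[0,0,0,0,0,0]]]}}

```text
time: 13.4
ee_pos: [0.6546, -0.0455, 0.1937]
tcp_rot: [179.9, -0.0, 46.5]
wrist_force: [-1.1, 0.7, 6.7]
opening: 0.0155
```

```bash
cat > chk.py <<'E'
from h import *
import sys
f=[]
q=bot.camera('scene')
for i in range(4):
    q2=bot.camera('scene');o=bot.get_obs();f.append(np.r_[o['ee_pos'],o['wrist_force']])
print(o['time'],np.mean(f,0).round(4))
c=lambda q:cv2.resize(q['color'][170:290,200:330],None,fx=3,fy=3)
ref=cv2.imread('pics/s8.png')[170:290,200:330]
print('diff',np.abs(ref.astype(int)-q2['color'][170:290,200:330,::-1]).mean())
cv2.imwrite(f'pics/{sys.argv[1]}.png',c(q2)[:,:,::-1])
E
python3 chk.py c9
```

```text
13.65 [ 0.6546 -0.0455  0.1937 -0.9747  0.0226  7.0627]
diff 1.1812393162393162
```

View pics/c9.png

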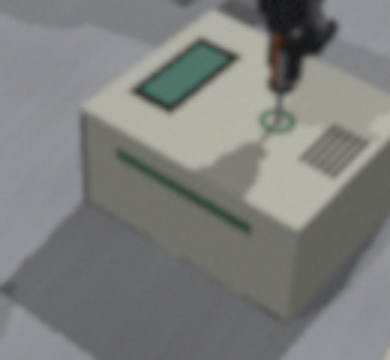

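Emit:
{"api": "servo_tool", "payload": {"motion": [[[0,0,0.5,0,0,0],[0,0,0.5,0,0,0],[0,0,0,0,0,0],[0,0,0,0,0,0]]]}}

```text
time: 14.05
ee_pos: [0.6546, -0.0455, 0.1928]
tcp_rot: [179.9, -0.1, 46.5]
wrist_force: [-1.1, 0.5, 7.6]
opening: 0.0156
```

```bash
python3 chk.py c10
```

```text
14.3 [ 0.6546 -0.0455  0.1928 -0.9343  0.4154  7.752 ]
diff 1.2701923076923076
```

View pics/c10.png

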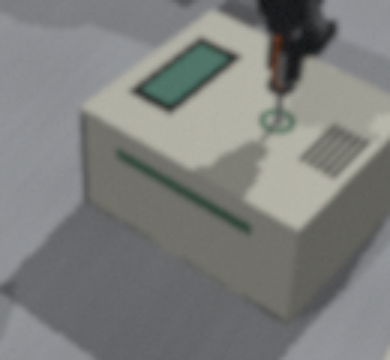

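Emit:
{"api": "servo_tool", "payload": {"motion": [[[0,0,0.4,0,0,0],[0,0,0.4,0,0,0],[0,0,0,0,0,0],[0,0,0,0,0,0]]]}}

```text
time: 14.7
ee_pos: [0.6546, -0.0455, 0.1921]
tcp_rot: [179.9, -0.1, 46.5]
wrist_force: [-2.0, -0.7, 8.2]
opening: 0.0152
```

```bash
python3 chk.py c11
```

```text
14.95 [ 0.6546 -0.0455  0.1921 -1.2141  0.2284  7.9372]
diff 1.3722008547008546
```

View pics/c11.png

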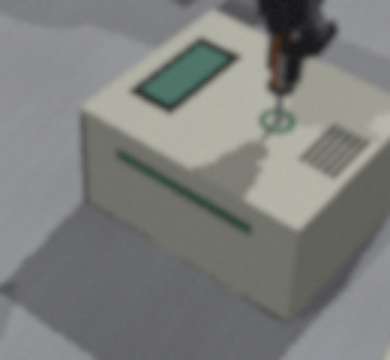

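Emit:
{"api": "servo_tool", "payload": {"motion": [[[0,0,0.4,0,0,0],[0,0,0.4,0,0,0],[0,0,0,0,0,0],[0,0,0,0,0,0]]]}}

```text
time: 15.35
ee_pos: [0.6546, -0.0455, 0.191]
tcp_rot: [179.9, -0.0, 46.5]
wrist_force: [-1.5, -1.0, 7.3]
opening: 0.0154
```

```bash
python3 chk.py c12
```

```text
15.6 [ 0.6546 -0.0455  0.191  -0.746   0.072   6.1675]
diff 1.591965811965812
```

View pics/c12.png

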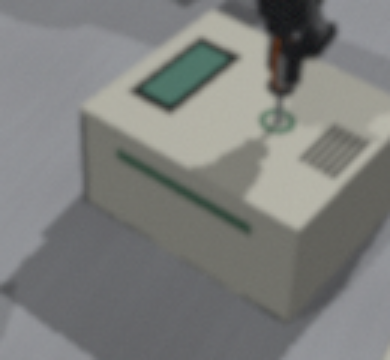

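Emit:
{"api": "servo_tool", "payload": {"motion": [[[0,0,0,0,0,0],[0,0,0,0,0,0],[0,0,0,0,0,0],[0,0,0,0,0,0],[0,0,0,0,0,0]]]}}

```text
time: 16.1
ee_pos: [0.6546, -0.0455, 0.191]
tcp_rot: [179.9, -0.0, 46.5]
wrist_force: [-0.9, -0.2, 7.0]
opening: 0.0151
```

```bash
python3 chk.py c13
```

```text
16.35 [ 0.6546 -0.0455  0.191  -0.3112  0.0861  6.565 ]
diff 1.6691239316239317
```

View pics/c13.png

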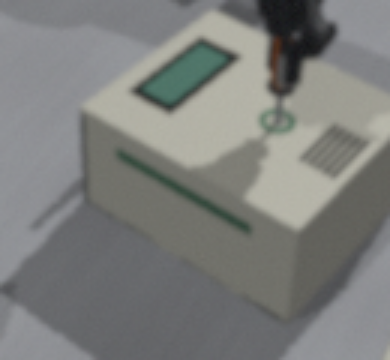

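```bash
python3 -c "
from h import *
q=bot.camera('top');save(q,'t14');o=bot.get_obs();print(o['time'],o['ee_pos'],o['wrist_force'])
q=bot.camera('wrist');save(q,'w14')"
```

```text
16.4 [ 0.65460512 -0.04551051  0.19103881] [-0.80132694 -0.61468366  6.36204495]
```

View pics/t14.png

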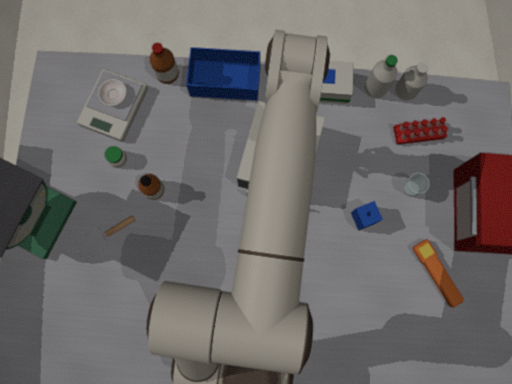

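View pics/w14.png

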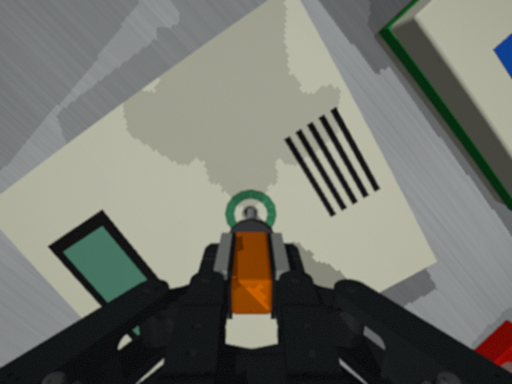

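Emit:
{"api": "servo_tool", "payload": {"motion": [[[0,0,0,0,0,0],[0,0,0,0,0,0],[0,0,0,0,0,0],[0,0,0,0,0,0],[0,0,0,0,0,0]]]}}

```text
time: 16.95
ee_pos: [0.6546, -0.0455, 0.1911]
tcp_rot: [179.9, -0.1, 46.5]
wrist_force: [-0.2, 0.0, 6.2]
opening: 0.0149
```

Emit:
{"api": "servo_tool", "payload": {"motion": [[[0,0,0,0,0,0],[0,0,0,0,0,0],[0,0,0,0,0,0],[0,0,0,0,0,0],[0,0,0,0,0,0]]]}}

```text
time: 17.45
ee_pos: [0.6546, -0.0455, 0.191]
tcp_rot: [179.9, -0.1, 46.5]
wrist_force: [-0.5, -0.7, 5.6]
opening: 0.0155
```

Emit:
{"api": "servo_tool", "payload": {"motion": [[[0,0,0,0,0,0],[0,0,0,0,0,0],[0,0,0,0,0,0],[0,0,0,0,0,0],[0,0,0,0,0,0]]]}}

```text
time: 17.95
ee_pos: [0.6546, -0.0455, 0.191]
tcp_rot: [179.9, -0.0, 46.5]
wrist_force: [-0.3, 0.4, 7.2]
opening: 0.0153
```

Emit:
{"api": "servo_tool", "payload": {"motion": [[[0,0,0,0,0,0],[0,0,0,0,0,0],[0,0,0,0,0,0],[0,0,0,0,0,0],[0,0,0,0,0,0]]]}}

```text
time: 18.45
ee_pos: [0.6546, -0.0455, 0.191]
tcp_rot: [179.9, -0.0, 46.5]
wrist_force: [0.0, 1.1, 6.4]
opening: 0.0148
```

```bash
python3 chk.py c15; python3 -c "
from h import *
q=bot.camera('scene')
ex=np.array([.985,-.174]);ey=np.array([.174,.985]);c=np.array([.653,-.046])-.03*ex
for d in (0,.03,.045,.06):
  for z in (.02,.09):
    X=c-(.12+d)*ex
    print(d,z,[((proj(q,[*(X+s*.065*ey),z])-[200,170])*3).round(0) for s in(-1,1)])
"
```

```text
18.7 [ 0.6546 -0.0455  0.191  -0.6972  0.259   6.9365]
diff 2.494465811965812
0 0.02 [array([106., 168.]), array([186., 101.])]
0 0.09 [array([104., 114.]), array([187.,  49.])]
0.03 0.02 [array([ 83., 154.]), array([163.,  90.])]
0.03 0.09 [array([ 81., 101.]), array([164.,  38.])]
0.045 0.02 [array([ 72., 148.]), array([152.,  84.])]
0.045 0.09 [array([69., 95.]), array([153.,  32.])]
0.06 0.02 [array([ 60., 142.]), array([142.,  79.])]
0.06 0.09 [array([58., 88.]), array([142.,  27.])]
```

View pics/c15.png

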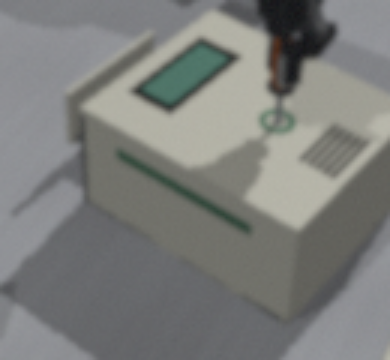

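Emit:
{"api": "servo_tool", "payload": {"motion": [[[0,0,0,0,0,0],[0,0,0,0,0,0],[0,0,0,0,0,0],[0,0,0,0,0,0],[0,0,0,0,0,0]]]}}

```text
time: 19.25
ee_pos: [0.6546, -0.0455, 0.1911]
tcp_rot: [179.9, -0.1, 46.5]
wrist_force: [-1.3, -0.5, 6.3]
opening: 0.0153
```

Emit:
{"api": "servo_tool", "payload": {"motion": [[[0,0,0,0,0,0],[0,0,0,0,0,0],[0,0,0,0,0,0],[0,0,0,0,0,0],[0,0,0,0,0,0]]]}}

```text
time: 19.75
ee_pos: [0.6546, -0.0455, 0.1911]
tcp_rot: [179.9, -0.1, 46.5]
wrist_force: [-0.3, -0.5, 6.5]
opening: 0.0155
```

Emit:
{"api": "servo_tool", "payload": {"motion": [[[0,0,0,0,0,0],[0,0,0,0,0,0],[0,0,0,0,0,0],[0,0,0,0,0,0],[0,0,0,0,0,0]]]}}

```text
time: 20.25
ee_pos: [0.6546, -0.0455, 0.191]
tcp_rot: [179.9, -0.1, 46.5]
wrist_force: [-0.6, -0.0, 6.2]
opening: 0.0151
```

```bash
python3 chk.py c16
```

```text
20.5 [ 0.6546 -0.0455  0.191  -0.6696  0.2238  6.5507]
diff 2.7912179487179487
```

View pics/c16.png

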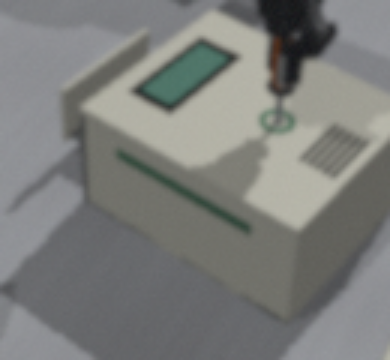

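Tray ~50+ mm out (panel corner at (63,92) in the crop). Withdraw straight up.

Emit:
{"api": "servo_tool", "payload": {"motion": [[[0,0,-4,0,0,0],[0,0,-8,0,0,0],[0,0,-12,0,0,0],[0,0,-16,0,0,0],[0,0,-16,0,0,0]]]}}

```text
time: 21.0
ee_pos: [0.6542, -0.0455, 0.2469]
tcp_rot: [-180.0, 0.0, 46.5]
wrist_force: [0.4, 1.0, -0.7]
opening: 0.0155
```

Emit:
{"api": "servo_tool", "payload": {"motion": [[[0,0,-14,0,0,0],[0,0,0,0,0,0],[0,0,0,0,0,0]]]}}

```text
time: 21.3
ee_pos: [0.6545, -0.0455, 0.26]
tcp_rot: [180.0, -0.0, 46.5]
wrist_force: [0.5, 0.2, -1.6]
opening: 0.0151
```

```bash
python3 chk.py c17; python3 -c "
from plan import *
plan([.4562,-.3086,.262],46.5,10,dec=0)"
```

```text
21.55 [ 0.6542 -0.0455  0.2592  0.202  -0.4621 -0.8005]
diff 6.124102564102564
21.55 [654.2 -45.4 259.4] [-1.7994e+02  4.0000e-02  4.6490e+01]
[[-33.0, 4.0, -0.0, -0.0001, 0.0001, -0.0], [-32.0, 4.0, -0.0, -0.0001, 0.0001, -0.0], [-33.0, 3.0, -1.0, -0.0001, 0.0001, -0.0], [-33.0, 4.0, 0.0, -0.0001, 0.0001, -0.0], [-33.0, 4.0, -0.0, -0.0001, 0.0001, -0.0]]
[[-32.0, 4.0, -0.0, -0.0001, 0.0001, -0.0], [-33.0, 3.0, -1.0, -0.0001, 0.0001, -0.0], [-33.0, 4.0, -0.0, -0.0001, 0.0001, -0.0], [-32.0, 4.0, -0.0, -0.0001, 0.0001, -0.0], [-33.0, 4.0, -1.0, -0.0001, 0.0001, -0.0]]
```

View pics/c17.png

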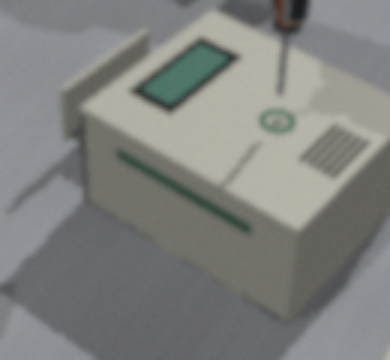

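Emit:
{"api": "servo_tool", "payload": {"motion": [[[-33,4,0,0,0,0],[-32,4,0,0,0,0],[-33,3,-1,0,0,0],[-33,4,0,0,0,0],[-33,4,0,0,0,0]]]}}

```text
time: 22.05
ee_pos: [0.5542, -0.1783, 0.2609]
tcp_rot: [-180.0, 0.0, 46.5]
wrist_force: [-0.3, 0.4, -0.2]
opening: 0.0156
```

Emit:
{"api": "servo_tool", "payload": {"motion": [[[-32,4,0,0,0,0],[-33,3,-1,0,0,0],[-33,4,0,0,0,0],[-32,4,0,0,0,0],[-33,4,0,0,0,0]]]}}

```text
time: 22.55
ee_pos: [0.4558, -0.3096, 0.2619]
tcp_rot: [-180.0, -0.0, 46.5]
wrist_force: [1.2, 0.3, -2.1]
opening: 0.0152
```

Emit:
{"api": "servo_tool", "payload": {"motion": [[[0,0,20,0,0,0],[0,0,20,0,0,0],[0,0,15,0,0,0],[0,0,0,0,0,0],[0,0,0,0,0,0]]]}}

```text
time: 23.05
ee_pos: [0.4566, -0.3087, 0.2074]
tcp_rot: [-180.0, 0.0, 46.5]
wrist_force: [1.0, 0.1, -2.0]
opening: 0.0152
```

```bash
python3 look.py 18; python3 -c "
from plan import *
plan([.4562,-.3086,.196],46.5,1,dec=1)"
```

```text
origins 210 145 | 150 202 (x6, second starts col 480)
23.15 [ 0.4571 -0.3089  0.2082] [179.93    -0.0112  46.497 ] 0.015222084107552332 [ 0.4538  0.0036 -0.3005]
23.15 [ 457.1 -308.9  208.2] [ 1.7993e+02 -1.0000e-02  4.6500e+01]
[[-0.4, -0.8, 12.2, 0.0012, -0.0002, -0.0001]]
```

View pics/l18.png

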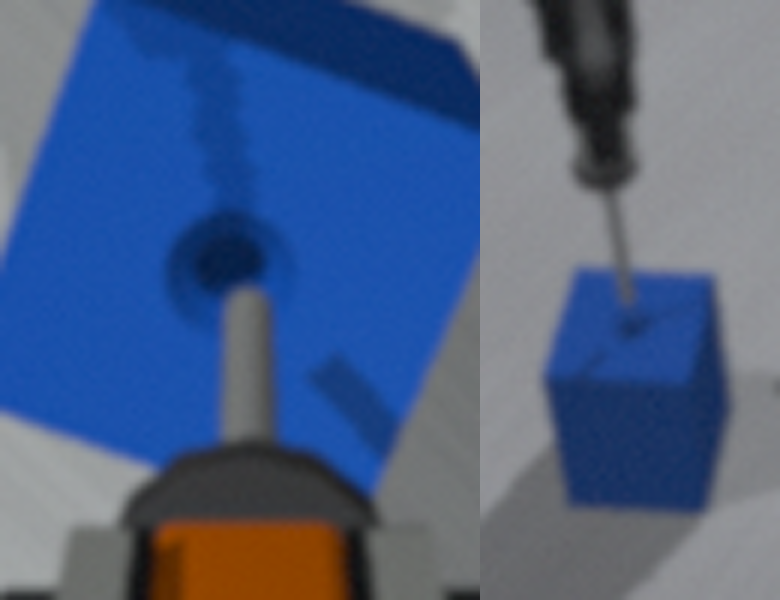

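Run:
```python
from plan import *
import pickle
np.set_printoptions(precision=4,suppress=True)
p,q,o=pickle.load(open('d18.pkl','rb'))
W=lambda u,v:(p,210+(u-2.5)/6,145+(v-2.5)/6)
S=lambda u,v:(q,150+(u-480-2.5)/6,202+(v-2.5)/6)
zt=o['ee_pos'][2]-.1073
h=onz(*W(232,269),.085);t=onz(*W(247,305),zt)
hs=onz(*S(633,324),.085);ts=onz(*S(628,300),zt)
R=Ro.from_euler('xyz',o['tcp_rot'],degrees=True)
for a,b in((h,t),(hs,ts)): print(a,b,R.inv().apply(a-b)*1000)
```

```text
[ 0.4554 -0.3075  0.085 ] [ 0.4569 -0.3089  0.1009] [-0.1211 -2.0474 15.921 ]
[ 0.453  -0.3068  0.085 ] [ 0.4536 -0.3079  0.1009] [ 0.4284 -1.222  15.9221]
```

Emit:
{"api": "servo_tool", "payload": {"motion": [[[0.1,-1.7,0,0,0,0],[0,0,10,0,0,0],[0,0,8,0,0,0],[0,0,8,0,0,0],[0,0,0,0,0,0]]]}}

```text
time: 23.65
ee_pos: [0.4551, -0.3072, 0.1794]
tcp_rot: [-179.9, 0.0, 46.5]
wrist_force: [0.4, 0.3, -1.2]
opening: 0.0154
```

Emit:
{"api": "servo_tool", "payload": {"motion": [[[0,0,8,0,0,0],[0,0,10,0,0,0],[0,0,10,0,0,0],[0,0,10,0,0,0],[0,0,0,0,0,0]]]}}

```text
time: 24.15
ee_pos: [0.455, -0.3071, 0.1412]
tcp_rot: [-179.8, 0.0, 46.5]
wrist_force: [-0.3, 0.2, -1.6]
opening: 0.0152
```

Emit:
{"api": "servo_tool", "payload": {"motion": [[[0,0,8,0,0,0],[0,0,7,0,0,0],[0,0,3,0,0,0],[0,0,1,0,0,0],[0,0,0,0,0,0]]]}}

```text
time: 24.65
ee_pos: [0.4556, -0.3075, 0.1242]
tcp_rot: [-180.0, 0.0, 46.5]
wrist_force: [0.1, -0.0, -1.4]
opening: 0.0154
```

Emit:
{"api": "servo_tool", "payload": {"motion": [[[0,0,1,0,0,0],[0,0,1,0,0,0],[0,0,1,0,0,0],[0,0,1,0,0,0],[0,0,0,0,0,0]]]}}

```text
time: 25.15
ee_pos: [0.4556, -0.3075, 0.12]
tcp_rot: [-180.0, 0.0, 46.5]
wrist_force: [-0.2, -0.1, -0.0]
opening: 0.0152
```

Emit:
{"api": "servo_tool", "payload": {"motion": [[[0,0,1,0,0,0],[0,0,1,0,0,0],[0,0,1,0,0,0],[0,0,0,0,0,0],[0,0,0,0,0,0]]]}}

```text
time: 25.65
ee_pos: [0.4556, -0.3076, 0.1174]
tcp_rot: [180.0, 0.0, 46.5]
wrist_force: [-0.6, 1.2, 2.3]
opening: 0.0151
```

```bash
python3 look.py 20
```

```text
origins 210 145 | 153 225 (x6, second starts col 480)
25.75 [ 0.4556 -0.3075  0.1174] [179.9911   0.0006  46.4916] 0.01512366241114033 [-1.681   1.2413  1.7081]
```

View pics/l20.png

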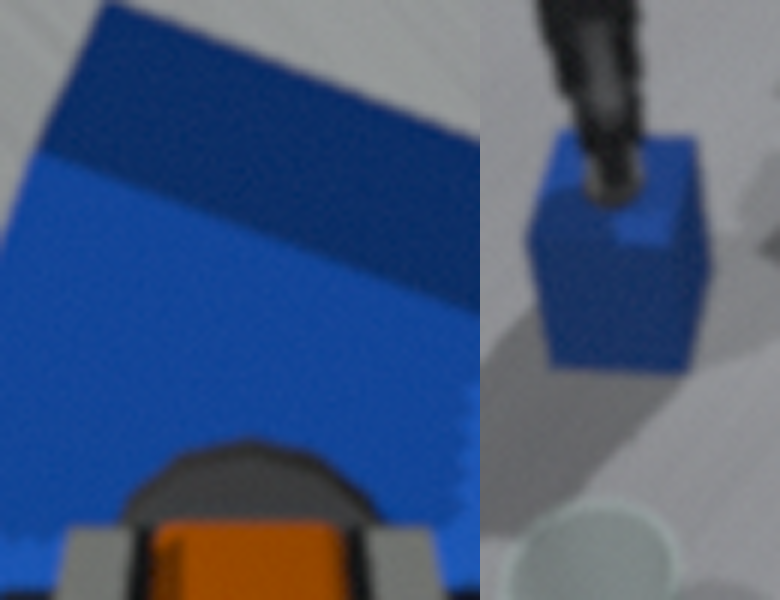

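Emit:
{"api": "servo_tool", "payload": {"motion": [[[0,0,0,0,0,0],[0,0,0,0,0,0],[0,0,0,0,0,0],[0,0,0,0,0,0],[0,0,0,0,0,0]]], "gripper": 50}}

```text
time: 26.25
ee_pos: [0.4556, -0.3075, 0.1171]
tcp_rot: [-180.0, 0.0, 46.5]
wrist_force: [-0.2, -0.4, -0.5]
opening: 0.0497
```

Emit:
{"api": "servo_tool", "payload": {"motion": [[[0,0,-10,0,0,0],[0,0,-20,0,0,0],[0,0,-40,0,0,0],[0,0,-40,0,0,0],[0,0,-30,0,0,0]]]}}

```text
time: 26.75
ee_pos: [0.4557, -0.3076, 0.2606]
tcp_rot: [179.9, -0.0, 46.5]
wrist_force: [-0.2, -0.2, 0.5]
opening: 0.0501
```

Emit:
{"api": "servo_tool", "payload": {"motion": [[[-40,0,0,0,0,0],[-40,0,0,0,0,0],[-40,0,0,0,0,0],[0,0,0,0,0,0],[0,0,0,0,0,0]]]}}

```text
time: 27.25
ee_pos: [0.3725, -0.3951, 0.2579]
tcp_rot: [180.0, -0.0, 46.4]
wrist_force: [0.1, 0.4, 1.0]
opening: 0.0498
```

Run:
```python
from h import *
for n in ('scene','top','wrist'):
    p=bot.camera(n);save(p,n+'21')
    for l in ('sample_mid','pin_grip','tray'): print(n,l,[(np.round(x['rect']),round(x['confidence'],2)) for x in bot.look_for(p,l)[:2]])
    if n=='scene': cv2.imwrite('pics/s21c.png',cv2.resize(p['color'][160:300,150:350],None,fx=4,fy=4,interpolation=2)[:,:,::-1])
    if n=='top': cv2.imwrite('pics/t21c.png',cv2.resize(p['color'][90:240,220:420],None,fx=4,fy=4,interpolation=2)[:,:,::-1])
o=bot.get_obs();print(o['time'],o['ee_pos'],o['wrist_force'],o['opening'])
```

```text
scene sample_mid []
scene pin_grip [(array([169., 238.,  12.,  21.]), 0.75)]
scene tray [(array([221., 180.,  31.,  37.]), 0.72)]
top sample_mid [(array([366., 206.,  10.,  11.]), 0.54), (array([263., 188.,  12.,   9.]), 0.47)]
top pin_grip [(array([364., 208.,   9.,  10.]), 0.55)]
top tray [(array([244., 184.,  46.,  37.]), 0.86)]
wrist sample_mid []
wrist pin_grip [(array([238.,  16.,  28.,  38.]), 0.91)]
wrist tray []
27.85 [ 0.37316128 -0.3944388   0.25716777] [ 0.97024447 -0.83177025  0.54977676] 0.04956837280557123
```

View pics/s21c.png

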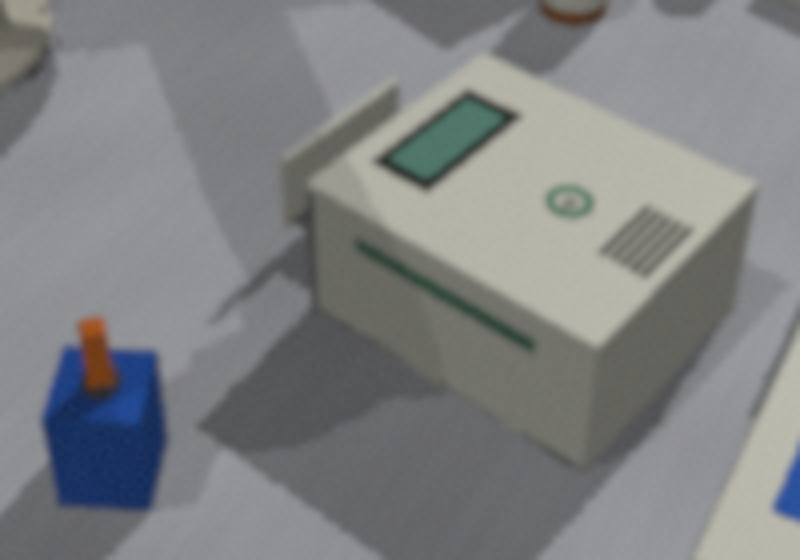

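View pics/t21c.png

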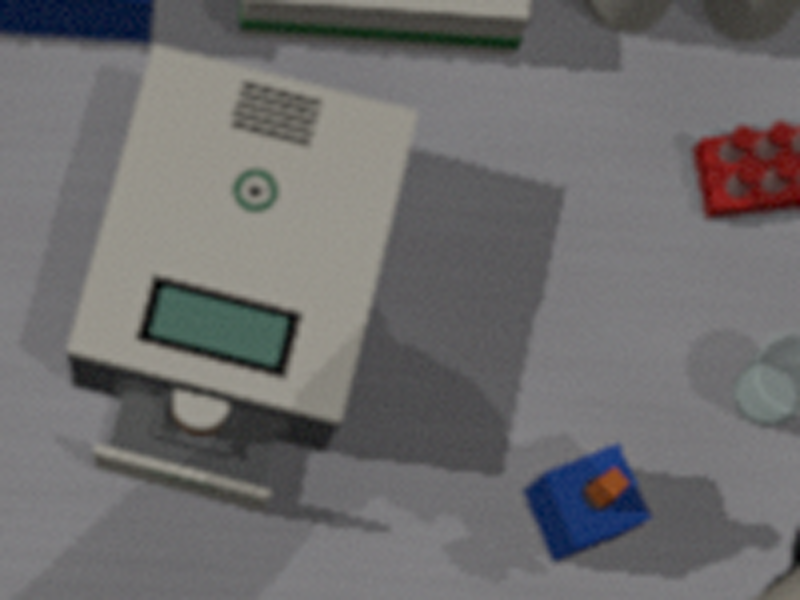

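View pics/wrist21.png

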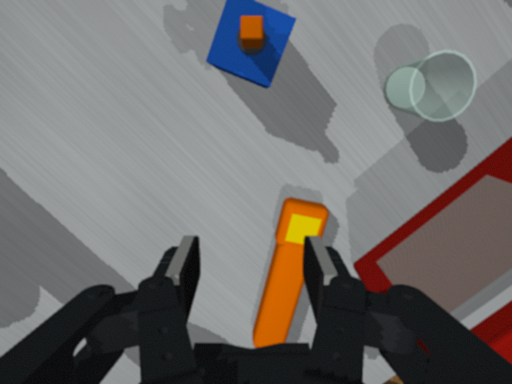

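```bash
python3 -c "
from workcell import bot
print(bot.job_done())"
```

```text
the job is handed in; nothing more can be done
None
```

The reader's tray is open with the sample jar standing in it, and the release pin is back upright in its stand. I handed the job in at about 28 s, against the 72 s limit.

- **Release:** I lowered the pin through the green-ringed hole and felt the catch about 28 mm below the mouth. Pressing in small steps, it let go about 8 mm further down, at roughly 9 N. I did not reach the end stop. I held it down for about 5 s, until the tray was more than 45 mm out, then withdrew straight up.
- **Pin return:** I lowered the pin until its disc touched the stand at about 3 N, at the same height as when I first gripped it. Then I opened the fingers and backed the arm away.
- **Last checks:** The pin sits in the scene and top pictures exactly as at the start, and the tray shows open with the jar's white cap upright in it. The beaker and reader look unmoved, the amber bottle and spatula looked in place in an earlier top view, and nothing touches the gripper.
- **Weak spots in the checks:**
  - The finder for the jar reported nothing in the scene view, where the reader hides the jar.
  - In the top view its best hit was actually the pin, and the jar came second with low confidence. I confirmed the jar by eye in the top picture.
  - I did not re-check every bystander one by one.

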